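Hold the spring stop down and push the carriage to the engraving end

TASK

The loaded carriage in the slideway is held back by the two stop teeth of the spring plate that runs along the bottom. With the fingertips, press the bare plate down behind the carriage and, keeping it down the whole way, push the carriage from behind over the sunken teeth until it is home against the end stop; then let the plate spring back up so that the teeth lock the carriage in. Only press and push: do not grip or lift the carriage, leave the square blank lying in its nest, and leave the things around the slideway alone.

Things in the scene. Friction and masses are not known exactly. Their poses are not given: they have to be found in the camera images.
- slideway: Fixed grey slideway, 120 mm wide (its x), 296 long (its y, -155 to +141), origin on the bench under it. The carriage travels along its +y. Side rails (x = +-42 to +-60) carry the carriage on their tops at z = 28 mm; outer fences rise to z = 38, 105 apart inside. End stop across the +y end, up to z = 52, rubber bumpers at y = 125. The -y end is open.
- spring_plate (a joint): How far the spring plate is pressed down (m): 0 up, 0.012 bottomed. Bright flat steel plate between the rails, 80 mm wide, slideway y = -153 to +117, top at z = 26 mm when up. It stays level wherever it is pressed; about 3.5 N starts it, 9.5 N bottoms it; it springs up when let go. Its teeth let the carriage pass when it is pressed over 6 mm: press 8 to 11 mm.
- teeth_mid (a point): Point on the plate's top surface midway between its two teeth, at slideway x = 0, y = +30 mm; it sinks with the plate. The teeth are 12 mm wide (x), 10 long (y) and stand 8 above the plate (tops at z = 34 when up), at x = +-28 to +-40. Between them a clear lane 56 mm wide runs along the middle of the plate, where a fingertip can follow the carriage.
- press_zone (a point): Point on the top surface of the spring plate, in the middle of its width, 125 mm on the -y side of the slideway's origin, in the area with fine cross grooves that stays bare behind the carriage. It sinks with the plate.
- carriage: Loose aluminium carriage, 101 mm wide (x), 80 long (y), plate 8 thick, 0.2 to 0.42 kg; axes as the slideway's, origin at the centre of its underside (28 mm over the bench). At first its centre is at slideway y = -52 to -24, its front edge before the teeth; home against the bumpers it is at y = +85. 2 mm of side play each way; slides with a few N.
- push_face (a point): Centre of the rear (-y) face of the carriage's upright push wall: 76 wide, 8 thick, from the plate up to 31 mm over the carriage's underside (59 mm over the bench). The face is flush with the carriage's rear edge; this point is 40 mm behind the carriage's origin and 20 mm over its underside.
- blank: Dark square engraving blank, 46 x 46 x 9, lying loose in the low black nest (rim 4 mm high) on the carriage; origin at the centre of its underside.
- loupe: Black eye loupe, 38 across, 30 high, standing loose on the bench on the +x side of the slideway; origin at the centre of its underside. Leave alone.
- parts_pot: Small white-capped screw-top pot, 36 across, 31 high, loose on the bench on the +x side of the slideway; origin under its centre. Leave alone.
- eraser: Blue and white eraser, 18 x 43 x 12, loose on the bench on the -x side of the slideway; origin under its centre. Leave alone.
- oval_blank: Round-ended tan blank, 30 x 60 x 10, loose on the bench on the -x side of the slideway; origin under its centre. Leave alone.

How it is judged (in metres and radians):
On the way, in this order (a step that is already met when the one before it is completed fails the run):
1. the fingers hold the spring plate down (more than 6.5 mm) while the carriage is still before the teeth (value of joint spring_plate above 0.0065 m and contact force between the fingers and spring_plate above 0.3 N and y of carriage in the frame of slideway below -0.008 m), for 0.1 s.
2. the carriage is over the teeth and the fingers still hold the plate down (value of joint spring_plate above 0.0065 m and contact force between the fingers and spring_plate above 0.3 N and y of carriage in the frame of slideway between 0 and 0.04 m), for 0.05 s.
3. the carriage's rear end nears the teeth and the fingers still hold the plate down (value of joint spring_plate above 0.0065 m and contact force between the fingers and spring_plate above 0.3 N and y of carriage in the frame of slideway between 0.045 and 0.072 m), for 0.05 s.
At the end, for the whole second after the job is handed in: The carriage lies level on the rails, at rest, within 5 mm of the end stop, the spring plate is up again (within 2 mm) with its teeth behind the carriage, and the blank lies flat in its nest (y of carriage in the frame of slideway above 0.08 m and z of carriage in the frame of slideway between 0.025 and 0.031 m and angle between carriage's own z axis and vertical below 0.05 rad and value of joint spring_plate below 0.002 m and linear speed of carriage below 0.02 m/s and z of blank in the frame of carriage between 0.005 and 0.011 m); the robot touches nothing.
It fails at once if the carriage is lifted or tipped (more than 6 mm or 0.12 rad) (z of carriage in the frame of slideway above 0.034 m or angle between carriage's own z axis and vertical above 0.12 rad).
It fails at once if the blank is lifted out of its nest (z of blank in the frame of carriage above 0.013 m).
It fails at once if the spring plate is let up (under 5.5 mm) while the carriage is over the teeth (y of carriage in the frame of slideway between 0 and 0.065 m and value of joint spring_plate below 0.0055 m).
It fails at once if a thing beside the slideway (loupe, pot, eraser or oval blank) is moved more than 20 mm (distance of any of loupe, parts_pot, eraser, oval_blank from where it was at the start of the episode above 0.02 m).
It also fails if it takes over 38 s, if anything falls off the work surface, if the arm or the gripper's body presses on something with over 40 N, if the wrist force passes 120 N, or if a joint passes its speed limit or range.

ROBOT

A 6-joint arm with a two-finger parallel gripper is mounted at the origin on a cart in front of the work surface, level with it; the furniture and walls round the work are solid. World frame = base frame: x ahead of the robot, y to its left, z up, the work surface at z = 0. Lengths are in mm, angles in rad, forces in N, time in s.
With the tool pointing down it reaches from about 350 to 775 mm from the base axis. Payload 7.3 kg.
Tool frame: the origin (TCP) lies at the very end of the fingers, on their centre line; the grasp point (between the pads) lies bot.grasp_offset behind it (bot.grasp_offset is the distance from the TCP to the grasp point, in mm); z points along the fingers, y is the line along which they close (so a half turn about z gives the same grasp; the last joint's range is limited). The gripper opens to 92 mm and grips with 3 to 60 N. Pads are 19 mm wide; open, the fingers measure 130 mm over their backs; the gripper's body (75 mm by 190 mm) begins 47 mm behind the grasp point.
Start: joints at [-1.387, 0.342, 1.524, -0, 1.275, -0.146], TCP at [170.046, -496.718, 226.741] pointing down, gripper open.
Joint ranges: [-2.53, 2.53], [-0.77, 2.02], [0.04, 2.7], [-1, 4.14], [0.28, 2.66], [-3.11, 3.11]. Speed limits (rad/s): [2.57, 2.57, 3.14, 3.14, 3.14, 3.14].

INTERFACE

Orientations are given as [roll, pitch, yaw] about the fixed x, y, z axes, in that order (R = Rz(yaw) Ry(pitch) Rx(roll)).
In Python, from plant import bot gives the robot as it stands. The module is installed in compiled form; this text tells all that it offers.
- The arm moves only by the shell command python3 -m handwheel 'ROWS'. ROWS is JSON, a list of rows, each an object of numbers: "claw": the finger opening in mm, from 0 to 91.8; "dx", "dy", "dz": the shift along the tool's x, y, z in mm; "rx", "ry", "rz": the turn, a rotation vector about the tool's x, y, z in rad. A call has 1 to 10 rows; each row shifts and turns the commanded pose from where the row before left it, along the tool's axes as they then stand; what a row does not reach is not made up. A row lasts 1/10 s, in which the tool goes at most 50 mm and 8.59 degrees, less where a joint would pass 70% of its speed; a pose out of reach is approached as far as the arm can. A call is refused whole if a number of a shift passes 50 or a number of a turn 0.15, either way. A call with a gripper value outside its range is refused whole. The fingers move at their own pace and stop on an object; the grip force is fixed at half the most. Time passes only in rows, so rows that do not move let the fingers close. It gives the time, the measured TCP pose, the force and the opening at its end, in the units of the state.
- bot.get_obs(): the state, without advancing time (a new reading comes with each control period).
- bot.capture(name): name is "scene" or "top"; returns a dict with "frame" (400x640x3 uint8, red, green, blue), "camera_matrix" (3x3 intrinsics, pixels), "k1" (the pictures are not rectified: a ray, as slopes to the right and down, at radius r is drawn at 1 + k1 r^2 times it, then the intrinsics apply), "view" (4x4, takes a point from world to camera coordinates). Camera axes: x right, y down, z forward; pixel columns grow to the right and rows downward; lengths in mm; the calibration is good to about 2 mm. A picture is of the moment at which its call begins. There is no depth.
- bot.close_job(): hands the job in, once; it reports no verdict.
The state is a dict: "time": time; "joint_positions": joint angles; "dq": joint speeds; "tau": joint torques, N m; "tool_pos": TCP position; "tcp_rot": TCP orientation; "contact_force": force on the tool from outside, world axes, zero at the start; "moment": the same for the moment, N m; "grip_width": finger opening in mm.
Only numpy, scipy, OpenCV 4.12 (cv2) and the standard library are available. Lean on these libraries where they do the work, as an engineer would, in place of code of your own. Each camera call takes 0.05 s, during which the arm holds its last target. There are 200 camera calls.

## Working session

There is one attempt and no reset: what is moved stays moved. The work goes in short steps, Python scripts to look and compute and a shell command to move; the robot and the scene stay as the last step left them, time stands still between calls to the robot, and variables do not carry over. Pictures are saved under pics/ and viewed, on a budget of 10 in all, crops included, one or two more only if the job needs it, and the job is handed in when it is done.

```bash
mkdir -p pics; cat > h.py <<'E'
import numpy as np, cv2
from plant import bot
def cap(n,f):
    c=bot.capture(n); cv2.imwrite('pics/'+f,c['frame'][:,:,::-1]); np.savez('pics/'+f+'.npz',K=c['camera_matrix'],k1=c['k1'],V=c['view']); return c
def cal(f):
    d=np.load('pics/'+f+'.npz'); k=float(d['k1']); return d['K'],np.array([k,0,0,0,0.]),d['V']
def back(f,uv,z):
    K,D,V=cal(f); uv=np.array(uv,float).reshape(-1,1,2)
    s=cv2.undistortPoints(uv,K,D).reshape(-1,2); R=V[:3,:3];t=V[:3,3]; o=-R.T@t
    r=np.c_[s,np.ones(len(s))]@R; return o+r*((np.broadcast_to(z,len(s))-o[2])/r[:,2])[:,None]
def proj(f,P):
    K,D,V=cal(f); return cv2.projectPoints(np.array(P,float).reshape(-1,3),cv2.Rodrigues(V[:3,:3])[0],V[:3,3],K,D)[0].reshape(-1,2)
E
python3 - <<'E'
from h import *
for n in('scene','top'):
    c=cap(n,n+'1.png'); print(c['view'].round(3),c['k1'],c['camera_matrix'])
o=bot.get_obs();print(o, bot.grasp_offset)
E
```

```text
[[-7.98000e-01 -6.02000e-01  2.10000e-02  4.43229e+02]
 [-2.44000e-01  2.92000e-01 -9.25000e-01  2.09865e+02]
 [ 5.51000e-01 -7.43000e-01 -3.80000e-01  5.61945e+02]
 [ 0.00000e+00  0.00000e+00  0.00000e+00  1.00000e+00]] -0.025002126725556982 [[478.83253814   0.         322.69779916]
 [  0.         478.83253814 193.23595205]
 [  0.           0.           1.        ]]
[[ 1.30000e-02 -1.00000e+00  2.80000e-02 -1.84350e+01]
 [-9.87000e-01 -1.70000e-02 -1.61000e-01  5.89001e+02]
 [ 1.61000e-01 -2.60000e-02 -9.87000e-01  8.24749e+02]
 [ 0.00000e+00  0.00000e+00  0.00000e+00  1.00000e+00]] -0.023820427357769434 [[429.79231397   0.         322.88873014]
 [  0.         429.79231397 204.52780048]
 [  0.           0.           1.        ]]
{'time': 0.1, 'joint_positions': array([-1.38701648e+00,  3.42651623e-01,  1.52492091e+00,  7.37548333e-06,
        1.27539934e+00, -1.45986184e-01]), 'dq': array([-0.00162665, -0.0014638 , -0.00078309,  0.00161   , -0.00087991,
       -0.00092073]), 'tau': array([ 1.69217004e-03, -4.32003415e+01, -2.44695014e+01,  7.19408761e-02,
        5.26176731e-02, -5.01894726e-05]), 'tool_pos': array([ 169.96946337, -496.34135239,  226.11540447]), 'tcp_rot': array([-3.14022913e+00, -2.07609995e-04,  3.29763740e-01]), 'contact_force': array([-0.15701464,  0.42650069,  0.52026468]), 'moment': array([-0.02181857, -0.01023742,  0.00802618]), 'grip_width': 91.74364418824722} 18.8
```

View pics/top1.png

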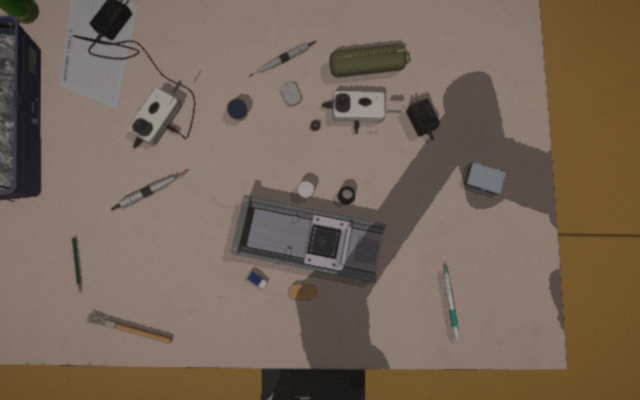

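View pics/scene1.png

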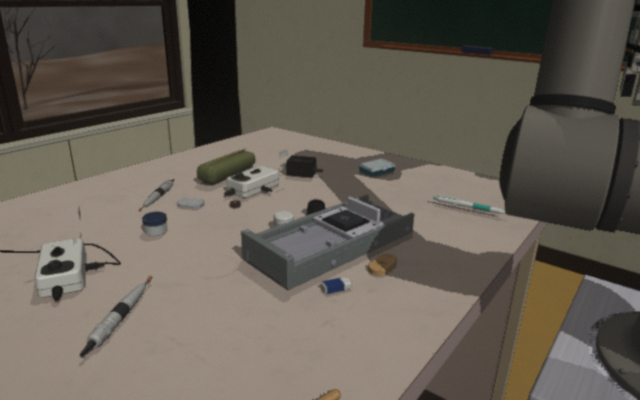

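The top view shows the slideway from about (240,225), the end stop, to (380,250), the open end. The push wall is near (345,245). The loupe (347,195) and pot (305,190) are on the far side, the eraser (257,279) and oval blank (303,291) on the near side. I'll enlarge this area.

```bash
python3 - <<'E'
from h import *
im=cv2.imread('pics/top1.png')[185:295,225:395]
im=cv2.convertScaleAbs(cv2.resize(im,None,fx=4.7,fy=4.7,interpolation=cv2.INTER_CUBIC),alpha=1.6,beta=10)
cv2.imwrite('pics/crop1.png',im)
E
```

```text
(no output)
```

View pics/crop1.png

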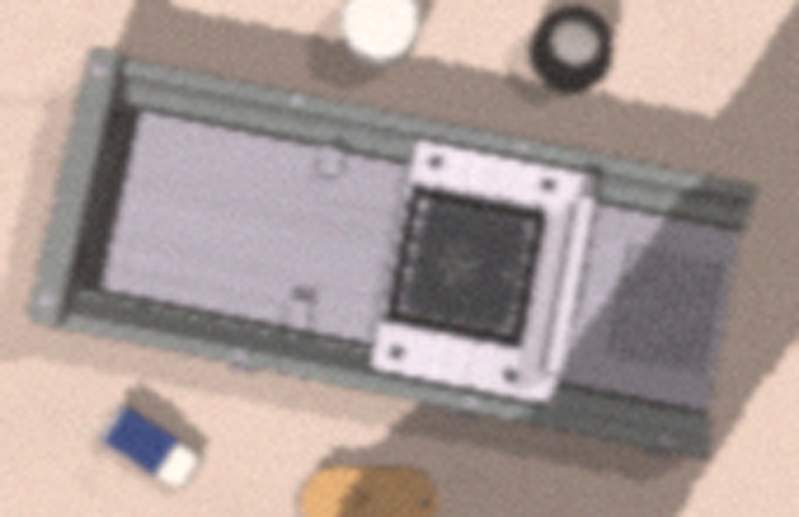

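The crop shows the end stop corners at (92,47) and (30,320), the open-end fence corners at (757,185) and (708,457), and the teeth at (331,163) and (303,294). The carriage front corners are at (413,143) and (373,368), the push wall at about x 560, and the grooved press zone at (665,305). I'll fit the poses to these.

```bash
python3 - <<'E'
from h import *
from scipy.optimize import least_squares
f='top1.png'
px=lambda a:np.array(a,float)/4.7+[225,185]-0.4
S=np.array([[60,141,52],[-60,141,52],[60,-155,38],[-60,-155,38],[34,30,34],[-34,30,34]],float)
U=px([[92,47],[30,320],[757,185],[708,457],[331,163],[303,294]])
def W(p,S):
    c,s=np.cos(p[2]),np.sin(p[2]); return np.c_[S[:,0]*c-S[:,1]*s+p[0],S[:,0]*s+S[:,1]*c+p[1],S[:,2]]
r=least_squares(lambda p:(proj(f,W(p,S))-U).ravel(),[500,50,0.])
p=r.x;print(p,r.fun.reshape(-1,2).round(2))
np.save('pose.npy',p)
C=back(f,px([[413,143],[373,368],[550,400]]),36)
c,s=np.cos(p[2]),np.sin(p[2]);d=C[:,:2]-p[:2]
print('carr corners slideway',np.c_[d[:,0]*c+d[:,1]*s,-d[:,0]*s+d[:,1]*c].round(1))
print('press,teeth,push',W(p,np.array([[0,-125,26],[0,30,26],[0,-90,48],[0,0,0],[0,45,0]])).round(1))
E
```

```text
[ 5.23435551e+02  2.29157443e+01 -1.84756468e-01] [[-0.31 -1.08]
 [-0.8  -0.69]
 [ 0.71 -0.58]
 [ 0.8  -0.15]
 [ 0.31 -1.2 ]
 [-0.66  3.58]]
carr corners slideway [[ 46.9  -3.2]
 [-51.8  -5.8]
 [-50.2 -82.9]]
press,teeth,push [[ 500.5 -100.    26. ]
 [ 528.9   52.4   26. ]
 [ 506.9  -65.6   48. ]
 [ 523.4   22.9    0. ]
 [ 531.7   67.1    0. ]]
```

```bash
python3 -m handwheel '[{"claw":0,"rz":-0.15},{"claw":0,"rz":-0.15},{"claw":0,"rz":-0.15},{"claw":0,"rz":-0.15},{"claw":0,"rz":-0.15},{"claw":0,"rz":-0.15},{"claw":0,"rz":-0.15},{"claw":0}]'
python3 - <<'E'
from h import *
from scipy.optimize import least_squares
f='top1.png'
px=lambda a:np.array(a,float)/4.7+[225,185]-0.4
S=np.array([[60,141,52],[-60,141,52],[60,-155,38],[-60,-155,38],[34,30,34]],float)
U=px([[92,47],[30,320],[757,185],[708,457],[331,163]])
def W(p,S):
    c,s=np.cos(p[2]),np.sin(p[2]); return np.c_[S[:,0]*c-S[:,1]*s+p[0],S[:,0]*s+S[:,1]*c+p[1],S[:,2]]
r=least_squares(lambda p:(proj(f,W(p,S))-U).ravel(),[500,50,0.])
p=r.x;print(p,r.fun.reshape(-1,2).round(2))
np.save('pose.npy',p)
o=bot.get_obs();R=cv2.Rodrigues(np.zeros(3))[0]
from scipy.spatial.transform import Rotation as Ro
R=Ro.from_euler('xyz',o['tcp_rot']).as_matrix()
T=W(p,np.array([[0,-112,120.]]))[0]
print('yaw',o['tcp_rot'],'want',p[2]+np.pi/2,'shift',R.T@(T-o['tool_pos']),o['grip_width'],T)
E
```

```text
[ 5.21976709e+02  2.31378721e+01 -1.82697488e-01] [[-0.54 -0.24]
 [-0.92  0.2 ]
 [ 0.57 -0.03]
 [ 0.78  0.44]
 [ 0.15 -0.47]]
yaw [-3.14022913e+00 -2.07609995e-04  3.29763740e-01] want 1.3880988392746 shift [ 446.31990103 -279.74469087  106.58960338] 91.74364418824722 [501.62823214 -86.99813246 120.        ]invalid input at $[0]: expected keys claw, dx, dy, dz, rx, ry, rz
```

Every row needs all of the keys.

```bash
python3 -m handwheel '[{"claw":0,"dx":0,"dy":0,"dz":0,"rx":0,"ry":0,"rz":-0.15},{"claw":0,"dx":0,"dy":0,"dz":0,"rx":0,"ry":0,"rz":-0.15},{"claw":0,"dx":0,"dy":0,"dz":0,"rx":0,"ry":0,"rz":-0.15},{"claw":0,"dx":0,"dy":0,"dz":0,"rx":0,"ry":0,"rz":-0.15},{"claw":0,"dx":0,"dy":0,"dz":0,"rx":0,"ry":0,"rz":-0.15},{"claw":0,"dx":0,"dy":0,"dz":0,"rx":0,"ry":0,"rz":-0.15},{"claw":0,"dx":0,"dy":0,"dz":0,"rx":0,"ry":0,"rz":-0.15},{"claw":0,"dx":0,"dy":0,"dz":0,"rx":0,"ry":0,"rz":-0.01}]'
cat > g.py <<'E'
import sys
from h import *
from scipy.spatial.transform import Rotation as Ro
p=np.load('pose.npy');o=bot.get_obs();R=Ro.from_euler('xyz',o['tcp_rot']).as_matrix()
c,s=np.cos(p[2]),np.sin(p[2]);d=o['tool_pos'][:2]-p[:2]
print('t',o['time'],'slide xy',(d[0]*c+d[1]*s).round(2),(-d[0]*s+d[1]*c).round(2),'z',o['tool_pos'][2].round(2),'rot',o['tcp_rot'].round(4),'F',o['contact_force'].round(2),'w',o['grip_width'])
if len(sys.argv)>3:
    a=[float(v) for v in sys.argv[1:4]]
    T=np.array([a[0]*c-a[1]*s+p[0],a[0]*s+a[1]*c+p[1],a[2]])
    print('shift',(R.T@(T-o['tool_pos'])).round(2),'turn rz',-(p[2]+np.pi/2-o['tcp_rot'][2]))
E
python3 g.py 0 -112 120
```

```text
time: 0.9
tool_pos: [170.0, -496.5, 226.4]
tcp_rot: [-3.141, -0.001, 1.391]
contact_force: [0.7, 0.0, 0.4]
grip_width: 32.3
t 0.9 slide xy -251.74 -574.94 z 226.36 rot [-3.1413e+00 -7.0000e-04  1.3915e+00] F [0.67 0.03 0.44] w 32.34885296577329
shift [462.01 253.34 106.62] turn rz 0.00338956267793189
```

```bash
python3 -m handwheel '[{"claw":0,"dx":38,"dy":21,"dz":0,"rx":0,"ry":0,"rz":0},{"claw":0,"dx":38,"dy":21,"dz":0,"rx":0,"ry":0,"rz":0},{"claw":0,"dx":38,"dy":21,"dz":0,"rx":0,"ry":0,"rz":0},{"claw":0,"dx":38,"dy":21,"dz":0,"rx":0,"ry":0,"rz":0},{"claw":0,"dx":38,"dy":21,"dz":0,"rx":0,"ry":0,"rz":0},{"claw":0,"dx":38,"dy":21,"dz":0,"rx":0,"ry":0,"rz":0},{"claw":0,"dx":38,"dy":21,"dz":10,"rx":0,"ry":0,"rz":0},{"claw":0,"dx":38,"dy":21,"dz":10,"rx":0,"ry":0,"rz":0},{"claw":0,"dx":38,"dy":21,"dz":10,"rx":0,"ry":0,"rz":0},{"claw":0,"dx":38,"dy":21,"dz":10,"rx":0,"ry":0,"rz":0}]' >/dev/null
python3 -m handwheel '[{"claw":0,"dx":38,"dy":21,"dz":25,"rx":0,"ry":0,"rz":0},{"claw":0,"dx":30,"dy":15,"dz":25,"rx":0,"ry":0,"rz":0},{"claw":0,"dx":10,"dy":5,"dz":10,"rx":0,"ry":0,"rz":0},{"claw":0,"dx":0,"dy":0,"dz":0,"rx":0,"ry":0,"rz":0.003},{"claw":0,"dx":0,"dy":0,"dz":0,"rx":0,"ry":0,"rz":0}]' >/dev/null
python3 g.py 0 -112 50
```

```text
t 2.4 slide xy -1.5 -117.64 z 127.21 rot [3.1415e+00 6.0000e-04 1.3853e+00] F [ 0.12 -0.57  1.23] w 0.5720461398580521
shift [ 5.68  1.48 77.2 ] turn rz -0.002805115005247494
```

Next I go down to z 45 and look from there. That is above the plate and still behind the wall.

```bash
python3 -m handwheel '[{"claw":0,"dx":3,"dy":1.5,"dz":40,"rx":0,"ry":0,"rz":0},{"claw":0,"dx":3,"dy":0,"dz":35,"rx":0,"ry":0,"rz":0},{"claw":0,"dx":0,"dy":0,"dz":7,"rx":0,"ry":0,"rz":-0.003},{"claw":0,"dx":0,"dy":0,"dz":0,"rx":0,"ry":0,"rz":0}]'
python3 - <<'E'
from h import *
a=cap('top','t2.png');b=cap('scene','s2.png')
A=cv2.resize(cv2.imread('pics/t2.png')[185:295,225:395],(680,440),interpolation=2)
cv2.imwrite('pics/v2t.png',cv2.convertScaleAbs(A,alpha=1.6,beta=10))
B=cv2.resize(cv2.imread('pics/s2.png')[170:310,230:430],(800,560),interpolation=2)
cv2.imwrite('pics/v2s.png',cv2.convertScaleAbs(B,alpha=1.6,beta=10))
E
python3 g.py 0 -112 30
```

```text
time: 2.8
tool_pos: [501.5, -87.0, 45.1]
tcp_rot: [-3.141, 0.0, 1.388]
contact_force: [-0.4, 0.8, 0.3]
grip_width: 0.5
t 2.9 slide xy 1.29 -111.79 z 46.63 rot [3.1385e+00 6.0000e-04 1.3884e+00] F [-0.71 -0.44  0.96] w 0.7009929057873615
shift [-0.2  -1.35 16.62] turn rz 0.00031963974881432655
```

View pics/v2s.png

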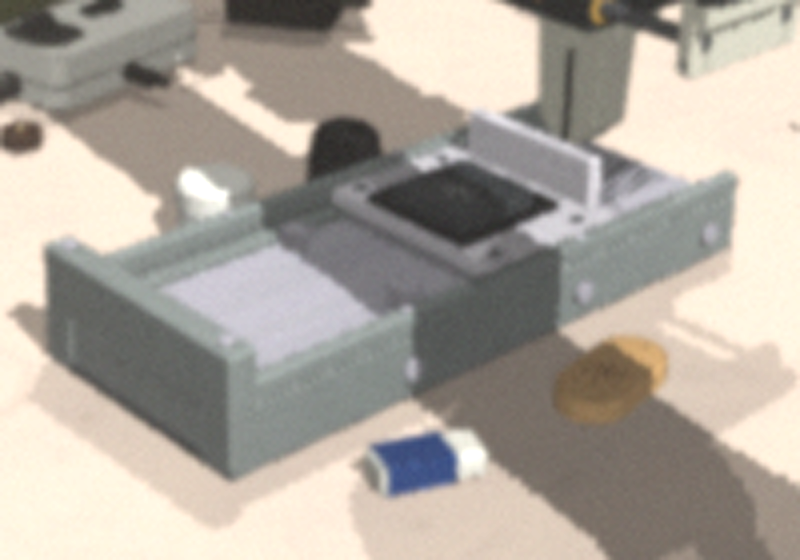

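View pics/v2t.png

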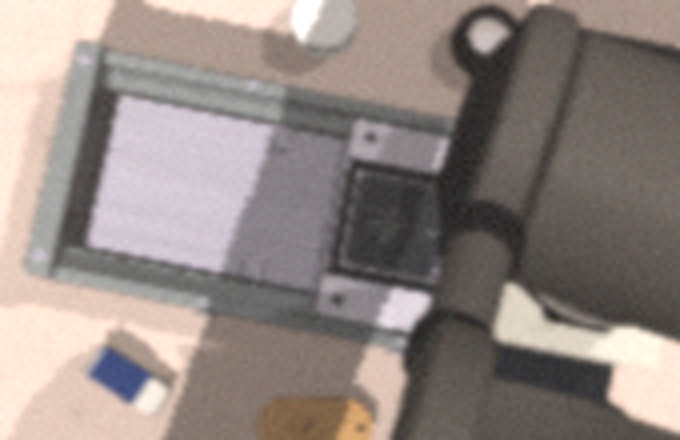

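The scene crop shows the closed fingers at (585,80), behind the push wall and clear of it. The neighbours are where they were. Now I press down.

```bash
python3 -m handwheel '[{"claw":0,"dx":0,"dy":-0.7,"dz":10,"rx":0,"ry":0,"rz":0},{"claw":0,"dx":0,"dy":0,"dz":5,"rx":0,"ry":0,"rz":0},{"claw":0,"dx":0,"dy":0,"dz":0,"rx":0,"ry":0,"rz":0}]'
for i in 1 2 3; do python3 -m handwheel '[{"claw":0,"dx":0,"dy":0,"dz":0,"rx":0,"ry":0,"rz":0}]' >/dev/null; python3 g.py; done
python3 -m handwheel '[{"claw":0,"dx":0,"dy":0,"dz":5,"rx":0,"ry":0,"rz":0},{"claw":0,"dx":0,"dy":0,"dz":5,"rx":0,"ry":0,"rz":0},{"claw":0,"dx":0,"dy":0,"dz":2,"rx":0,"ry":0,"rz":0}]' >/dev/null
for i in 1 2 3 4 5; do python3 -m handwheel '[{"claw":0,"dx":0,"dy":0,"dz":0,"rx":0,"ry":0,"rz":0}]' >/dev/null; python3 g.py; done
```

```text
time: 3.2
tool_pos: [500.9, -85.7, 29.4]
tcp_rot: [-3.141, 0.0, 1.39]
contact_force: [0.7, 0.2, -0.9]
grip_width: 0.7
t 3.3 slide xy -0.62 -110.77 z 29.81 rot [-3.1415e+00  1.0000e-04  1.3899e+00] F [ 0.95  0.11 -0.65] w 0.7263675389033335
t 3.4 slide xy -0.46 -110.75 z 29.94 rot [3.1412e+00 1.0000e-04 1.3900e+00] F [ 0.25  0.1  -0.18] w 0.25892392134438325
t 3.5 slide xy -0.47 -110.77 z 29.94 rot [3.1412e+00 1.0000e-04 1.3899e+00] F [-0.09  0.64 -0.49] w 0.17482681854636822
t 3.9 slide xy -0.02 -110.85 z 17.87 rot [3.1403e+00 2.0000e-04 1.3898e+00] F [0.03 0.66 7.66] w 0.4919001607986159
t 4.0 slide xy 0.05 -110.86 z 18.12 rot [3.1400e+00 2.0000e-04 1.3898e+00] F [-0.23  1.2   7.69] w 0.17531181098612644
t 4.1 slide xy 0.03 -110.86 z 18.15 rot [3.1400e+00 3.0000e-04 1.3899e+00] F [ 0.18 -0.02  6.97] w 0.7258140586373895
t 4.2 slide xy 0.04 -110.85 z 18.17 rot [3.1400e+00 3.0000e-04 1.3898e+00] F [-0.98  1.17  7.04] w 0.46327735424349104
t 4.3 slide xy 0.04 -110.85 z 18.17 rot [3.1400e+00 2.0000e-04 1.3898e+00] F [-0.55  1.    6.72] w 0.4890382894916092
```

The height and force agree at about 8 mm of press. I'll press about 1.7 mm more and start forward.

```bash
python3 -m handwheel '[{"claw":0,"dx":0,"dy":0,"dz":1.7,"rx":0,"ry":0,"rz":0},{"claw":0,"dx":0,"dy":0,"dz":0,"rx":0,"ry":0,"rz":0},{"claw":0,"dx":0,"dy":0,"dz":0,"rx":0,"ry":0,"rz":0}]'
python3 g.py
python3 -m handwheel '[{"claw":0,"dx":3,"dy":0,"dz":0,"rx":0,"ry":0,"rz":0},{"claw":0,"dx":3,"dy":0,"dz":0,"rx":0,"ry":0,"rz":0},{"claw":0,"dx":3,"dy":0,"dz":0,"rx":0,"ry":0,"rz":0},{"claw":0,"dx":3,"dy":0,"dz":0,"rx":0,"ry":0,"rz":0},{"claw":0,"dx":3,"dy":0,"dz":0,"rx":0,"ry":0,"rz":0}]'
python3 g.py
python3 -m handwheel '[{"claw":0,"dx":3,"dy":0,"dz":0,"rx":0,"ry":0,"rz":0},{"claw":0,"dx":3,"dy":0,"dz":0,"rx":0,"ry":0,"rz":0},{"claw":0,"dx":3,"dy":0,"dz":0,"rx":0,"ry":0,"rz":0}]'
python3 g.py
```

```text
time: 4.6
tool_pos: [501.8, -85.9, 16.5]
tcp_rot: [3.14, 0.0, 1.39]
contact_force: [0.3, 0.9, 8.3]
grip_width: 0.4
t 4.6 slide xy 0.0 -110.83 z 16.5 rot [3.1400e+00 2.0000e-04 1.3898e+00] F [0.32 0.9  8.29] w 0.40962081336162826
time: 5.1
tool_pos: [505.0, -72.3, 16.8]
tcp_rot: [3.139, 0.002, 1.39]
contact_force: [-0.6, -6.2, 7.8]
grip_width: 0.4
t 5.1 slide xy 0.68 -96.93 z 16.76 rot [3.1386e+00 1.9000e-03 1.3901e+00] F [-0.63 -6.19  7.8 ] w 0.3802382450604116
time: 5.4
tool_pos: [506.7, -63.8, 16.8]
tcp_rot: [3.138, 0.002, 1.39]
contact_force: [-2.1, -8.1, 8.0]
grip_width: 0.5
t 5.4 slide xy 0.74 -88.29 z 16.79 rot [3.1384e+00 2.3000e-03 1.3902e+00] F [-2.09 -8.05  8.05] w 0.47659730303814685
```

```bash
python3 -m handwheel '[{"claw":0,"dx":4,"dy":0,"dz":0,"rx":0,"ry":0,"rz":0},{"claw":0,"dx":4,"dy":-0.2,"dz":0.1,"rx":0,"ry":0,"rz":0},{"claw":0,"dx":4,"dy":-0.2,"dz":0.1,"rx":0,"ry":0,"rz":0},{"claw":0,"dx":4,"dy":0,"dz":0,"rx":0,"ry":0,"rz":0},{"claw":0,"dx":4,"dy":0,"dz":0,"rx":0,"ry":0,"rz":0},{"claw":0,"dx":4,"dy":0,"dz":0,"rx":0,"ry":0,"rz":0}]' >/dev/null; python3 g.py
python3 - <<'E'
from h import *
a=cap('top','t3.png');b=cap('scene','s3.png')
B=cv2.resize(cv2.imread('pics/s3.png')[170:310,230:430],(800,560),interpolation=2)
cv2.imwrite('pics/v3s.png',cv2.convertScaleAbs(B,alpha=1.6,beta=10))
E
```

```text
t 6.0 slide xy 0.52 -64.4 z 16.77 rot [3.1380e+00 2.4000e-03 1.3902e+00] F [-1.33 -8.72 10.  ] w 0.3708953627680351
```

View pics/v3s.png

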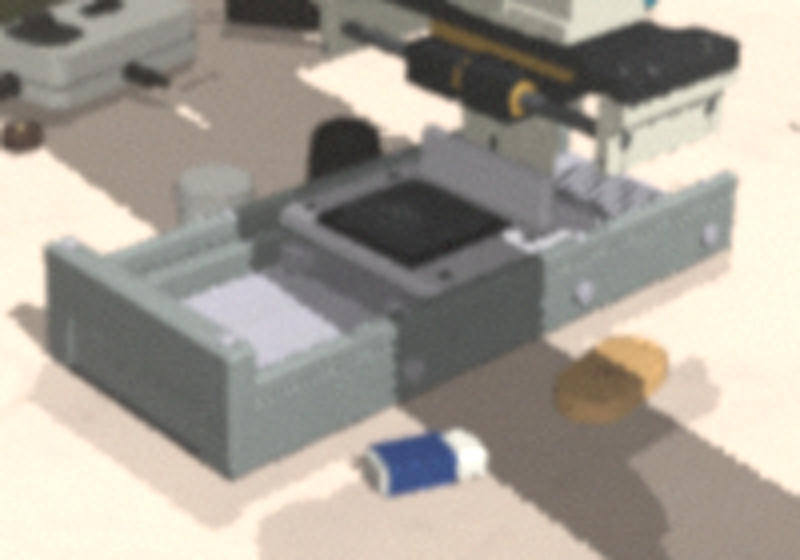

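The scene crop shows the carriage pushed forward and level, with its front edge near (340,250). The blank is in its nest and the neighbours are untouched. I'll keep going.

```bash
python3 -m handwheel '[{"claw":0,"dx":4,"dy":0,"dz":0.1,"rx":0,"ry":0,"rz":0},{"claw":0,"dx":4,"dy":-0.2,"dz":0.1,"rx":0,"ry":0,"rz":0},{"claw":0,"dx":4,"dy":-0.2,"dz":0,"rx":0,"ry":0,"rz":0},{"claw":0,"dx":4,"dy":0,"dz":0,"rx":0,"ry":0,"rz":0},{"claw":0,"dx":4,"dy":0,"dz":0,"rx":0,"ry":0,"rz":0},{"claw":0,"dx":4,"dy":0,"dz":0,"rx":0,"ry":0,"rz":0}]' >/dev/null; python3 g.py
python3 -m handwheel '[{"claw":0,"dx":4,"dy":0,"dz":0,"rx":0,"ry":0,"rz":0},{"claw":0,"dx":4,"dy":0,"dz":0,"rx":0,"ry":0,"rz":0},{"claw":0,"dx":4,"dy":0,"dz":0,"rx":0,"ry":0,"rz":0},{"claw":0,"dx":4,"dy":0,"dz":0,"rx":0,"ry":0,"rz":0},{"claw":0,"dx":4,"dy":0,"dz":0,"rx":0,"ry":0,"rz":0},{"claw":0,"dx":4,"dy":0,"dz":0,"rx":0,"ry":0,"rz":0}]' >/dev/null; python3 g.py
```

```text
t 6.7 slide xy 0.14 -40.47 z 16.69 rot [3.1379e+00 2.4000e-03 1.3902e+00] F [-1.18 -9.17 11.04] w 0.5827762836593874
t 7.3 slide xy -0.0 -16.47 z 16.68 rot [3.1382e+00 2.4000e-03 1.3903e+00] F [ -1.85 -10.44  11.13] w 0.538716217277604
```

```bash
python3 -m handwheel '[{"claw":0,"dx":4,"dy":0,"dz":0,"rx":0,"ry":0,"rz":0},{"claw":0,"dx":4,"dy":0,"dz":0,"rx":0,"ry":0,"rz":0},{"claw":0,"dx":4,"dy":0,"dz":0,"rx":0,"ry":0,"rz":0},{"claw":0,"dx":4,"dy":0,"dz":0,"rx":0,"ry":0,"rz":0},{"claw":0,"dx":4,"dy":0,"dz":0,"rx":0,"ry":0,"rz":0},{"claw":0,"dx":4,"dy":0,"dz":0,"rx":0,"ry":0,"rz":0},{"claw":0,"dx":4,"dy":0,"dz":0,"rx":0,"ry":0,"rz":0},{"claw":0,"dx":4,"dy":0,"dz":0,"rx":0,"ry":0,"rz":0},{"claw":0,"dx":4,"dy":0,"dz":0,"rx":0,"ry":0,"rz":0}]' >/dev/null; python3 g.py
python3 -m handwheel '[{"claw":0,"dx":3,"dy":0,"dz":0,"rx":0,"ry":0,"rz":0},{"claw":0,"dx":3,"dy":0,"dz":0,"rx":0,"ry":0,"rz":0},{"claw":0,"dx":2,"dy":0,"dz":0,"rx":0,"ry":0,"rz":0}]' >/dev/null; python3 g.py
python3 -m handwheel '[{"claw":0,"dx":2,"dy":0,"dz":0,"rx":0,"ry":0,"rz":0},{"claw":0,"dx":2,"dy":0,"dz":0,"rx":0,"ry":0,"rz":0}]' >/dev/null; python3 g.py
```

```text
t 8.2 slide xy -0.13 19.52 z 16.71 rot [3.1384e+00 2.4000e-03 1.3903e+00] F [ -1.37 -10.7   11.06] w 0.03588100657777275
t 8.5 slide xy -0.19 27.57 z 16.69 rot [3.1385e+00 2.3000e-03 1.3904e+00] F [ -1.8  -10.22  11.89] w 0.46709096514686355
t 8.7 slide xy -0.21 31.45 z 16.69 rot [3.1386e+00 2.3000e-03 1.3903e+00] F [ -1.5  -10.91  11.21] w 0.19153377738129773
```

```bash
for i in 1 2 3 4; do python3 -m handwheel '[{"claw":0,"dx":1,"dy":0,"dz":0,"rx":0,"ry":0,"rz":0},{"claw":0,"dx":0.7,"dy":0,"dz":0,"rx":0,"ry":0,"rz":0}]' >/dev/null; python3 g.py; done
```

```text
t 8.9 slide xy -0.23 33.14 z 16.7 rot [3.1386e+00 2.4000e-03 1.3904e+00] F [ -2.23 -10.87  11.33] w 0.5134837154365152
t 9.1 slide xy -0.25 34.79 z 16.69 rot [3.1387e+00 2.4000e-03 1.3903e+00] F [ -2.18 -11.12  12.22] w 0.5601614416000346
t 9.3 slide xy -0.25 35.6 z 16.72 rot [3.1389 0.0037 1.3907] F [ -2.94 -18.52  14.57] w 0.6169237662035111
t 9.5 slide xy -0.33 35.75 z 16.73 rot [3.1395 0.0058 1.391 ] F [ -5.26 -25.95  14.13] w -0.1854896709565486
```

The carriage is home. The force jumps at y = 35.7, against an expected 35.5. I'll back off with the plate still down, then lift straight up.

```bash
python3 -m handwheel '[{"claw":0,"dx":-1.5,"dy":0,"dz":0,"rx":0,"ry":0,"rz":0},{"claw":0,"dx":-2,"dy":0,"dz":0,"rx":0,"ry":0,"rz":0},{"claw":0,"dx":-3,"dy":0,"dz":0,"rx":0,"ry":0,"rz":0},{"claw":0,"dx":-3,"dy":0,"dz":0,"rx":0,"ry":0,"rz":0},{"claw":0,"dx":0,"dy":0,"dz":0,"rx":0,"ry":0,"rz":0}]' >/dev/null; python3 g.py
python3 -m handwheel '[{"claw":0,"dx":0,"dy":0,"dz":-3,"rx":0,"ry":0,"rz":0},{"claw":0,"dx":0,"dy":0,"dz":-3,"rx":0,"ry":0,"rz":0},{"claw":0,"dx":0,"dy":0,"dz":-4,"rx":0,"ry":0,"rz":0},{"claw":0,"dx":0,"dy":0,"dz":-10,"rx":0,"ry":0,"rz":0},{"claw":0,"dx":0,"dy":0,"dz":-20,"rx":0,"ry":0,"rz":0},{"claw":0,"dx":-10,"dy":0,"dz":-30,"rx":0,"ry":0,"rz":0},{"claw":0,"dx":-40,"dy":0,"dz":-30,"rx":0,"ry":0,"rz":0},{"claw":0,"dx":-45,"dy":0,"dz":-20,"rx":0,"ry":0,"rz":0},{"claw":0,"dx":-45,"dy":0,"dz":-10,"rx":0,"ry":0,"rz":0},{"claw":0,"dx":-45,"dy":0,"dz":-10,"rx":0,"ry":0,"rz":0}]' >/dev/null; python3 g.py
python3 -m handwheel '[{"claw":0,"dx":-45,"dy":0,"dz":0,"rx":0,"ry":0,"rz":0},{"claw":0,"dx":-45,"dy":0,"dz":0,"rx":0,"ry":0,"rz":0},{"claw":0,"dx":-45,"dy":0,"dz":0,"rx":0,"ry":0,"rz":0},{"claw":0,"dx":0,"dy":0,"dz":0,"rx":0,"ry":0,"rz":0},{"claw":0,"dx":0,"dy":0,"dz":0,"rx":0,"ry":0,"rz":0}]' >/dev/null; python3 g.py
python3 - <<'E'
from h import *
for n in ('top','scene'):cap(n,n+'4.png')
A=cv2.imread('pics/top4.png')[185:295,225:395];B=cv2.imread('pics/scene4.png')[170:310,230:430]
A=cv2.resize(A,(600,388),interpolation=2);B=cv2.resize(B,(600,420),interpolation=2)
cv2.imwrite('pics/v4a.png',cv2.convertScaleAbs(A,alpha=1.6,beta=10));cv2.imwrite('pics/v4b.png',cv2.convertScaleAbs(B,alpha=1.6,beta=10))
E
```

```text
t 10.0 slide xy -0.5 31.18 z 16.42 rot [ 3.1386e+00 -1.4000e-03  1.3893e+00] F [0.9  2.91 7.87] w 0.315862789122306
t 11.0 slide xy -2.1 -156.17 z 156.52 rot [-3.1413e+00  4.0000e-04  1.3903e+00] F [ 0.25 -0.72  0.7 ] w 0.3615180074538215
t 11.5 slide xy -2.01 -290.13 z 155.24 rot [-3.1399e+00 -9.0000e-04  1.3872e+00] F [-0.24  0.36  0.22] w 0.3152863128354975
```

View pics/v4a.png

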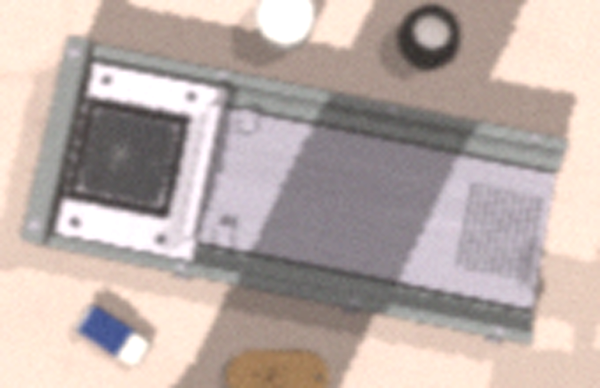

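View pics/v4b.png

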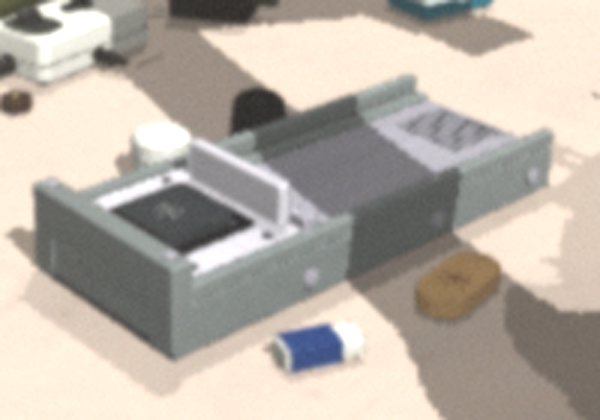

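The carriage is against the end stop, with its rear corner at (195,258) in the top crop. Both teeth, at (247,120) and (228,225), are clear behind it. The blank is in its nest and the neighbours haven't moved. I'll do a quick numeric check and hand in.

```bash
python3 - <<'E'
from h import *
p=np.load('pose.npy');u=np.array([[195,258],[60,237],[97,63]])/[600/170,388/110]+[225,185]-.4
d=back('top4.png',u,36)[:,:2]-p[:2];c,s=np.cos(p[2]),np.sin(p[2])
print(np.c_[d[:,0]*c+d[:,1]*s,-d[:,0]*s+d[:,1]*c].round(1))
print(bot.close_job())
E
```

```text
[[-49.7  44. ]
 [-53.1 121.9]
 [ 49.4 123.4]]
the job is handed in; nothing more can be done
None
```

The carriage is home against the end stop with the spring plate let up behind it, and the job is handed in. No verdict was reported.

- **Press and push:** With closed fingertips I pressed the plate about 9 to 9.5 mm, judged from the tool height and about 8 N of force. I pushed the carriage from behind at about 40 mm/s, and the tool height stayed near 16.7 mm the whole way over the teeth. The push force jumped at fingertip y = 35.7 mm, against 35.5 mm expected for home. I then backed off about 4.5 mm with the plate still down, lifted clear and withdrew. The run took about 11.6 s of the 38 s allowed.
- **Final checks:** In the last pictures the carriage's rear edge is at y ≈ 44 mm and its front at about 122 to 123 mm. That puts its centre at about 83 to 84 mm, where 80 is needed and 85 is home, within the 2 mm calibration. Both teeth show behind the carriage, the blank is in its nest, the neighbours look unmoved and the arm is clear.
- **Disagreement and limits:** My first pixel for the -x tooth was off by 3.6 px from the slideway fit, so I dropped it. I checked plate-up only by eye in the pictures. The vertical force rose to 11–14 N during the push at constant height, which I took to be friction on the wall.

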